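# Fit the drip plate on the carving board

### The job

Get the carving board ready for the next roast: take the drip plate with the big round hole by its black handle, slide it off the raised deck and out over the low green bay until the hole is over the brass pin, and let it drop so that it lies flat in the bay around the pin, roughly square to the board. Keep it low as you slide it, no more than about 2 cm above the deck, and leave the plain plate without a hole where it lies.

Things in the scene. Friction and masses are not known exactly. Their poses are not given: they have to be found in the camera images.
- drip_handle (a point): Grip centre of the drip plate's black block handle: 36 mm long along plate x, 14 thick along y (grasp across y), rising 40 above the plate. Point: 28 mm above the plate's top, 12 below the handle's top, 32 above the underside. Plate: loose bare metal, 100 x 80 x 4 mm, about 0.2 kg; x runs from handle to hole, z up. Starts on the board's raised deck, left or right, hole towards the bay.
- drip_hole (a point): Centre of the drip plate's round through hole, 36 mm in diameter, half-way through the 4 mm thickness: 50 mm from the handle point along plate +x and 30 mm lower. The plate reaches 26 mm beyond it along +x, 74 mm behind it along -x. Axes as the plate's.
- pin (a point): Top centre of the brass pin, 16 mm wide, 10 high, in the bay of the carving board. Axes: x from raised deck to low bay, z up. Board fixed, 300 (x) x 260 (y) mm: dark deck half, top 31 mm above the table; green plastic bay half, top 18. So the pin's top is 3 mm below deck level. The pin is mid-way across, 94 mm along +x from the step; a plate set on it squarely clears the step by 20 mm.
- cover_handle (a point): Grip centre of the plain plate's handle: the bystander beside the drip plate on the deck, same size, metal, handle and axes, but no hole. The plates' centres are about 105 to 130 mm apart across the board. Leave it where it is.
Things that resemble listed ones, but are neither listed nor needed, are in the scene too. What is shaped like the part that bears drip_handle but pink or purple is not meant.

How it is judged:
At the end, for the whole second after the job is handed in: The drip plate lies flat (within 3 degrees) on the bay floor with the pin standing in its hole (centres within 14 mm), square to the board within 17 degrees (horizontal distance between drip_hole and pin below 0.014 m and z of drip_hole in the frame of pin between -0.012 and -0.005 m and angle between drip_hole's own z axis and vertical below 0.06 rad and angle between the x axis of drip_hole and the x axis of pin, either way round below 0.3 rad); the robot touches nothing.
It fails at once if the drip plate is lifted more than 40 mm above its place on the deck (height (world z) of drip_handle above 0.103 m).
It fails at once if the plain plate is shifted by more than 20 mm (distance of cover_handle from where it was at the start of the episode above 0.02 m).
It also fails if it takes over 32 s, if anything falls off the work surface, if the arm or the gripper's body presses on something with over 40 N, if the wrist force passes 120 N, or if a joint passes its speed limit or range.

### The arm

A 6-joint arm with a two-finger parallel gripper is mounted at the origin on the work surface. World frame = base frame: x ahead of the robot, y to its left, z up, the work surface at z = 0. Lengths are in m, angles in rad, forces in N, time in s.
With the tool pointing down it reaches from about 0.3 to 0.875 m from the base axis. Payload 6.4 kg.
Tool frame: the origin (TCP) lies on the mounting face of the last link; the fingertips stand 173 mm ahead of it and the grasp point (between the pads) lies 155 mm ahead of it; y points along the fingers, x is the direction in which the jaws open and shut, and the axes are right-handed (so a half turn about y gives the same grasp; the last joint's range is limited). The gripper opens to 85 mm and grips with 20 to 120 N. Pads are 22 mm wide; open, the fingers measure 114 mm over their backs; the gripper's body (76 mm by 85 mm) begins 54 mm behind the grasp point. The pads swing forward as they close: fully open they stand 13 mm farther back than shut.
Start: joints at [1.14, 0.181, 1.607, -0, 1.354, -0.206], TCP at [0.128, 0.561, 0.405] pointing down, gripper open.
Joint ranges: [-2.99, 2.99], [-0.89, 2.07], [0.3, 2.58], [-1.14, 4.28], [0, 2.63], [-3.12, 3.12]. Speed limits (rad/s): [2.57, 2.57, 3.01, 3.14, 3.14, 3.14].

### API

Orientations are given as a unit quaternion [w, x, y, z].
In Python, from bench import * gives the robot as it stands.
- The arm moves only by the tool move_arm, never from a script. Its argument "moves" is a list of rows, each a list of 3 entries, a list of its own where there are three numbers: the opening, from 0 (shut) to 1 (fully open), then the shift along the tool's x, y, z in m, then the turn, a rotation vector about the tool's x, y, z in rad. In form: [[gripper, [x, y, z], [ax, ay, az]], ...]. A call has 1 to 8 rows; each row shifts and turns the commanded pose from where the row before left it, along the tool's axes as they then stand; what a row does not reach is not made up. A row lasts 1/12 s, in which the tool goes at most 41.7 mm and 7.16 degrees, less where a joint would pass 70% of its speed; a pose out of reach is approached as far as the arm can. A call is refused whole if a number of a shift passes 0.0417 or a number of a turn 0.125, either way. A call with a gripper value outside its range is refused whole. The fingers move at their own pace and stop on an object; the grip force is fixed at half the most. Time passes only in rows, so rows that do not move let the fingers close. It gives the time, the measured TCP pose, the force and the opening at its end, in the units of the state.
- get_obs(): the state, without advancing time (a new reading comes with each control period).
- camera(name): name is "scene" or "top"; returns a dict with "pixels" (400x640x3 uint8, red, green, blue), "z_map" (400x640 float32, m along the optical axis (not along the pixel's ray), 0 where there is no reading), "fov_y" (degrees; the focal length in pixels is half the picture's height over the tangent of half this angle, whatever the lens; pixels are square), "cx", "cy" (the principal point, pixels), "cam_to_world" (4x4, takes a point from camera to world coordinates). Camera axes: x right, y down, z forward; pixel columns grow to the right and rows downward; lengths in m; the calibration is good to about 2 mm. A picture is of the moment at which its call begins.
- hand_in(): hands the job in, once; it reports no verdict.
The state is a dict: "time_s": time; "q": joint angles; "dq": joint speeds; "joint_efforts": joint torques, N m; "eef_pos": TCP position; "eef_rot": TCP orientation; "wrist_force": force on the tool from outside, world axes, zero at the start; "torque": the same for the moment, N m; "opening": opening from 0.0 (shut) to 1.0 (fully open).
Only numpy, scipy, OpenCV 4.12 (cv2) and the standard library are available. Lean on these libraries where they do the work, as an engineer would, in place of code of your own. Each camera call takes 0.05 s, during which the arm holds its last target. There are 200 camera calls.

## Working session

There is one attempt and no reset: what is moved stays moved. The work goes in short steps, Python scripts to look and compute and a tool call to move; the robot and the scene stay as the last step left them, time stands still between calls to the robot, and variables do not carry over. Pictures are saved under pics/ and viewed, about 8 in all and at most 12, crops included, and the job is handed in when it is done.

Besides the shell and the picture viewer there is one more tool, called after "Emit:" as a command line: name --argument value ..., lists and objects as JSON in quotes. move_arm: Moves the arm, as the interface text tells. Its arguments: {"type":"object","properties":{"moves":{"type":"array","items":{"type":"array"}}},"required":["moves"]}

```bash
mkdir -p pics; cat > h.py <<'E'
from bench import *
import numpy as np, cv2
def K(c):
    f=200/np.tan(np.radians(c["fov_y"])/2); return f,c["cx"],c["cy"]
def ray(c,u,v,z):
    f,cx,cy=K(c); T=np.array(c["cam_to_world"]); d=T[:3,:3]@[(u-cx)/f,(v-cy)/f,1]; o=T[:3,3]
    return o+d*(z-o[2])/d[2]
def cloud(c):
    f,cx,cy=K(c); T=np.array(c["cam_to_world"]); v,u=np.mgrid[:400,:640]; z=c["z_map"]
    P=np.stack([(u-cx)/f*z,(v-cy)/f*z,z],-1)@T[:3,:3].T+T[:3,3]; P[z==0]=np.nan; return P
def save(n,im): cv2.imwrite(f"pics/{n}.png",im[...,::-1])
E
python3 - <<'E'
from h import *
a=camera("top");b=camera("scene")
save("top0",a["pixels"]);save("scene0",b["pixels"])
for c in(a,b): print(K(c),np.round(c["cam_to_world"],3).tolist())
o=get_obs();print(o["time_s"],o["eef_pos"],o["eef_rot"],o["opening"])
E
```

```text
(np.float64(461.6279099644563), 315.8497378715922, 205.09237681347628) [[0.011, -0.995, 0.098, 0.406], [-1.0, -0.012, -0.013, 0.003], [0.014, -0.097, -0.995, 0.973], [0.0, 0.0, 0.0, 1.0]]
(np.float64(390.59544724886814), 320.04258080237355, 195.49391634318528) [[0.533, 0.617, -0.58, 0.907], [0.846, -0.402, 0.35, -0.257], [-0.018, -0.677, -0.736, 0.565], [0.0, 0.0, 0.0, 1.0]]
0.1 [0.12803565 0.56033453 0.40387419] [-0.55266829  0.55317945  0.44026919 -0.4412633 ] 1.0009877948274977
```

View pics/top0.png

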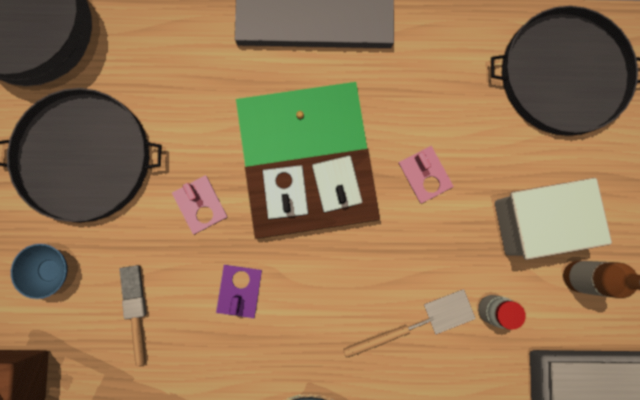

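View pics/scene0.png

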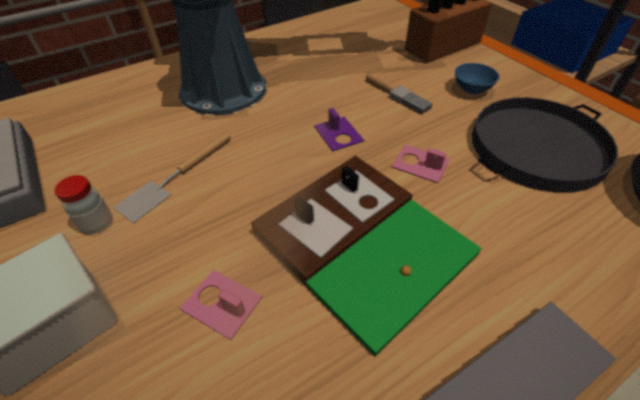

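Top view: the candidates for the drip plate are the pale plate with a hole on the deck at (285,192), the pale plate without a hole at (337,184), pink plates at (200,205) and (426,175), and a purple plate at (239,291). Only (285,192) is bare metal with a hole and a black handle on the deck, at (287,203). The pin is at (300,115). Next I measure and check this in an enlarged crop.

```bash
cat > m.py <<'E'
from h import *
def rect(c,mask,z):
    n,l,s,_=cv2.connectedComponentsWithStats(mask.astype(np.uint8))
    out=[]
    for i in range(1,n):
        if s[i,4]>500:
            ct=max(cv2.findContours((l==i).astype(np.uint8),0,1)[0],key=len)[:,0]
            w=np.array([ray(c,u,v,z)[:2] for u,v in ct],np.float32)
            r=cv2.minAreaRect(w*1000); p=cv2.boxPoints(r)
            e=max(p[1]-p[0],p[2]-p[1],key=lambda e:abs(e[0])); e=e*np.sign(e[0])
            out.append((np.round(r[0],1),np.round(r[1],1),round(np.degrees(np.arctan2(e[1],e[0])),1),ct.mean(0).round()))
    return out
def cen(c,m,z):
    v,u=np.nonzero(m); return len(u),(u.mean().round(1),v.mean().round(1)),ray(c,u.mean(),v.mean(),z).round(4)
E
python3 - <<'E'
from m import *
a=camera("top");p=a["pixels"];h=cv2.cvtColor(p,cv2.COLOR_RGB2HSV);H,S,V=[h[...,i].astype(int) for i in range(3)]
R=np.zeros((400,640),bool);R[75:245,230:385]=1
g=R&(H>45)&(H<75)&(S>120); print("green",rect(a,g,.018))
w=R&(S<60)&(V>110); print("plates",rect(a,w,.035))
pin=R&(H<35)&(S>90)&(V>90); q=np.zeros_like(R);q[105:125,290:310]=1
print("pin",cen(a,pin&q,.028))
q[:]=0;q[168:191,272:296]=1; print("hole",cen(a,q&(S>60)&R,.035))
for n,(r0,r1,c0,c1) in dict(drip=(188,222,278,298),cover=(180,212,328,350)).items():
    q[:]=0;q[r0:r1,c0:c1]=1;m=q&(V<60)
    P=cloud(a)[m]; t=P[P[:,2]>.068]; print(n,m.sum(),"top pts",len(t),t.mean(0).round(4),cv2.minAreaRect((t[:,:2]*1000).astype(np.float32)))
    # handle top via colour? bounding
Pc=cloud(a)
print("deck z",np.nanmedian(Pc[225:232,265:300,2]),"bay z",np.nanmedian(Pc[130:150,260:290,2]))
b=camera("scene")["pixels"]
x=cv2.resize(p[75:245,230:385],None,fx=3,fy=3,interpolation=2)
y=cv2.resize(b[150:300,250:430],(510,425),interpolation=2)
y=y[:,:]; im=np.zeros((510,max(0,465+330),3),np.uint8); im[:,:465]=x; im[:275,465:]=cv2.resize(y,(330,275))
save("crop1",im)
E
```

```text
green [(array([672.7,  23.4]), array([145.9, 255.9]), np.float32(9.3), array([301., 124.]))]
plates [(array([543.6, -51.4]), array([102.3,  82.1]), np.float32(14.4), array([337., 183.])), (array([525.3,  54.6]), array([102.3,  82.4]), np.float32(7.6), array([285., 192.]))]
pin (41, (np.float64(299.6), np.float64(114.0)), array([0.6903, 0.0269, 0.028 ]))
hole (196, (np.float64(283.3), np.float64(179.9)), array([0.5492, 0.0581, 0.035 ]))
drip 100 top pts 90 [0.4975 0.0499 0.074 ] ((497.991455078125, 49.89341735839844), (32.403472900390625, 10.34865665435791), 7.192311763763428)
cover 120 top pts 106 [ 0.5162 -0.0574  0.0742] ((516.609375, -57.526241302490234), (33.33318328857422, 12.839103698730469), 14.387622833251953)
deck z 0.030680536283388238 bay z 0.01771581420959678
```

View pics/crop1.png

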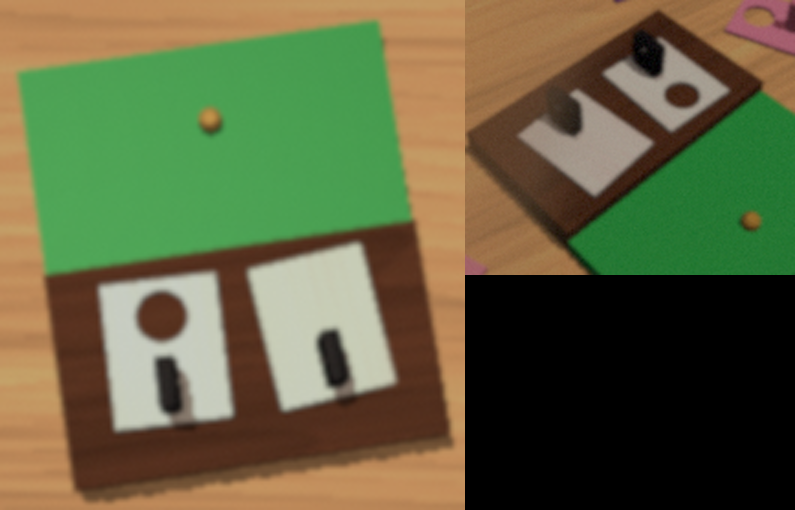

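The crop confirms it. The bare metal plate with the hole (crop (162,315)) and black handle (170,385) is the drip plate, and the plain one is to its right. Now the move computation.

```bash
cat > d.py <<'E'
import sys
from h import *
from scipy.spatial.transform import Rotation as Ro
# usage: d.py x y z(grasp point) yaw_deg of plate x
def delta(x,y,z,yaw):
    o=get_obs(); w=o["eef_rot"]; R=Ro.from_quat(np.r_[w[1:],w[0]]); M=R.as_matrix()
    a=np.radians(yaw); best=None
    for s in(1,-1):
        X=s*np.array([-np.sin(a),np.cos(a),0]); Z=np.array([0,0,-1.]); G=Ro.from_matrix(np.c_[X,np.cross(Z,X),Z])
        rv=(R.inv()*G).as_rotvec()
        if best is None or np.linalg.norm(rv)<np.linalg.norm(best[0]): best=(rv,G)
    dp=np.array([x,y,z+.155])-o["eef_pos"]
    print("t",o["time_s"],"pos",o["eef_pos"].round(4),"F",np.round(o["wrist_force"],1),"open",round(o["opening"],3))
    print("turn",best[0].round(4),"shift old frame",(M.T@dp).round(4),"new frame",best[1].inv().apply(dp).round(4)," q",np.round(o["q"],2))
    print("axes world->tool new frame\n",best[1].as_matrix().round(3))
if __name__=="__main__": delta(*map(float,sys.argv[1:5]))
E
python3 d.py .499 .0507 .063 7.6
```

```text
t 0.2 pos [0.1281 0.5604 0.4041] F [-0.1 -0.   0.1] open 1.003
turn [-1.553  -0.2797 -0.2813] shift old frame [-0.414   0.1864 -0.4752] new frame [-0.5543  0.3003  0.1861]  q [ 1.14  0.18  1.61  0.    1.35 -0.21]
axes world->tool new frame
 [[-0.132  0.991  0.   ]
 [ 0.991  0.132  0.   ]
 [ 0.     0.    -1.   ]]
```

The tool's approach axis is y, so I correct the helper.

```bash
sed -i 's/Z=np.array(\[0,0,-1.\]); G=Ro.from_matrix(np.c_\[X,np.cross(Z,X),Z\])/Y=np.array([0,0,-1.]); G=Ro.from_matrix(np.c_[X,Y,np.cross(X,Y)])/' d.py; python3 d.py .499 .0507 .063 7.6
```

```text
t 0.2 pos [0.1281 0.5604 0.4041] F [-0.1 -0.   0.1] open 1.003
turn [-0.0005 -0.3574 -0.001 ] shift old frame [-0.414   0.1864 -0.4752] new frame [-0.5543  0.1861 -0.3003]  q [ 1.14  0.18  1.61  0.    1.35 -0.21]
axes world->tool new frame
 [[-0.132  0.    -0.991]
 [ 0.991  0.    -0.132]
 [ 0.    -1.     0.   ]]
```

Emit:
move_arm --moves '[[1,[0,0,0],[0,-0.119,0]],[1,[0,0,0],[0,-0.119,0]],[1,[0,0,0],[0,-0.119,0]],[1,[-0.034,0,-0.018],[0,0,0]],[1,[-0.034,0,-0.018],[0,0,0]],[1,[-0.034,0,-0.018],[0,0,0]],[1,[-0.034,0,-0.018],[0,0,0]],[1,[-0.034,0,-0.018],[0,0,0]]]'

```text
time_s: 0.87
eef_pos: [0.2402, 0.4024, 0.4045]
eef_rot: [0.466, -0.466, -0.532, 0.532]
wrist_force: [1.1, 0.5, 0.3]
opening: 0.997
```

Emit:
move_arm --moves '[[1,[-0.034,0,-0.018],[0,0,0]],[1,[-0.034,0,-0.018],[0,0,0]],[1,[-0.034,0,-0.018],[0,0,0]],[1,[-0.034,0,-0.018],[0,0,0]],[1,[-0.034,0,-0.018],[0,0,0]],[1,[-0.034,0,-0.018],[0,0,0]],[1,[-0.034,0,-0.018],[0,0,0]],[1,[-0.034,0,-0.018],[0,0,0]]]'

```text
time_s: 1.53
eef_pos: [0.419, 0.1514, 0.4048]
eef_rot: [-0.466, 0.466, 0.532, -0.532]
wrist_force: [0.8, 0.3, -0.4]
opening: 1.004
```

```bash
python3 d.py .499 .0507 .063 7.6
```

```text
t 1.5333 pos [0.419  0.1514 0.4048] F [ 0.8  0.3 -0.4] open 1.004
turn [ 0.0005 -0.0007  0.0001] shift old frame [-0.1104  0.1869 -0.066 ] new frame [-0.1104  0.1868 -0.066 ]  q [ 0.08 -0.12  1.92  0.    1.35 -1.62]
axes world->tool new frame
 [[-0.132  0.    -0.991]
 [ 0.991  0.    -0.132]
 [ 0.    -1.     0.   ]]
```

Emit:
move_arm --moves '[[1,[-0.034,0,-0.02],[0,0,0]],[1,[-0.034,0,-0.02],[0,0,0]],[1,[-0.034,0,-0.02],[0,0,0]],[1,[-0.0085,0.02,-0.006],[0,0,0]],[1,[0,0.035,0],[0,0,0]],[1,[0,0.035,0],[0,0,0]],[1,[0,0.02,0],[0,0,0]],[1,[0,0,0],[0,0,0]]]'

```text
time_s: 2.2
eef_pos: [0.4961, 0.0524, 0.2897]
eef_rot: [0.469, -0.463, -0.53, 0.534]
wrist_force: [-1.3, -0.3, 0.6]
opening: 1.003
```

```bash
python3 d.py .499 .0507 .063 7.6
python3 - <<'E'
from h import *
a=camera("top")["pixels"];b=camera("scene")["pixels"]
im=np.hstack([cv2.resize(a[90:250,220:390],None,fx=2.3,fy=2.3),cv2.resize(b[100:260,250:420],None,fx=2.3,fy=2.3)]);save("near",im)
E
```

```text
t 2.2 pos [0.4961 0.0524 0.2897] F [-1.3 -0.3  0.6] open 1.003
turn [-0.0094 -0.001   0.0025] shift old frame [-0.0023  0.0717 -0.0034] new frame [-0.0021  0.0717 -0.0027]  q [-0.13  0.15  1.89 -0.    1.11 -1.84]
axes world->tool new frame
 [[-0.132  0.    -0.991]
 [ 0.991  0.    -0.132]
 [ 0.    -1.     0.   ]]
```

View pics/near.png

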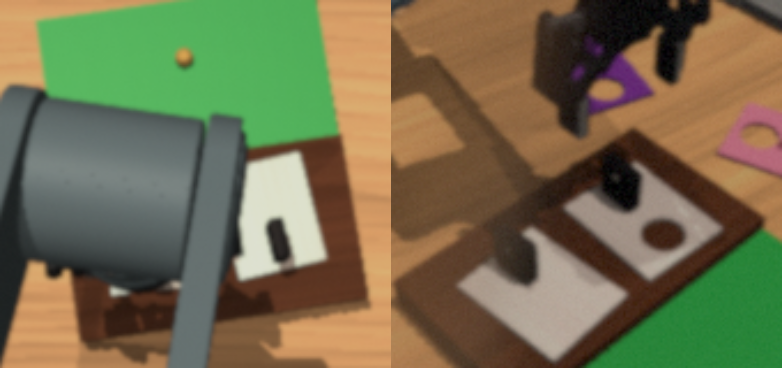

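The gripper straddles the black handle of the drip plate (right pane, handle at (622,185)) and the cover handle is clear of it. I descend and leave a small margin.

Emit:
move_arm --moves '[[1,[-0.002,0.025,-0.003],[0,0,0]],[1,[0,0.025,0],[0,0,0]],[1,[0,0.014,0],[0,0,0]],[1,[0,0,0],[0,0,0]],[1,[0,0,0],[0,0,0]]]'

```text
time_s: 2.72
eef_pos: [0.5024, 0.0509, 0.2322]
eef_rot: [-0.465, 0.466, 0.532, -0.532]
wrist_force: [1.1, 0.1, 0.9]
opening: 0.998
```

```bash
python3 d.py .499 .0507 .063 7.6
```

```text
t 2.7167 pos [0.5024 0.0509 0.2322] F [1.1 0.1 0.9] open 0.998
turn [ 0.0017 -0.0001 -0.0005] shift old frame [0.0003 0.0142 0.0034] new frame [0.0003 0.0142 0.0034]  q [-0.13  0.26  1.91  0.    0.97 -1.84]
axes world->tool new frame
 [[-0.132  0.    -0.991]
 [ 0.991  0.    -0.132]
 [ 0.    -1.     0.   ]]
```

Emit:
move_arm --moves '[[1,[0,0.013,0.003],[0,0,0]],[1,[0,0,0],[0,0,0]],[0,[0,0,0],[0,0,0]],[0,[0,0,0],[0,0,0]],[0,[0,0,0],[0,0,0]],[0,[0,0,0],[0,0,0]],[0,[0,0,0],[0,0,0]],[0,[0,0,0],[0,0,0]]]'

```text
time_s: 3.38
eef_pos: [0.4988, 0.0506, 0.2182]
eef_rot: [-0.466, 0.466, 0.532, -0.532]
wrist_force: [-8.0, 0.7, 14.1]
opening: 0.156
```

Emit:
move_arm --moves '[[0,[0,0,0],[0,0,0]],[0,[0,0,0],[0,0,0]],[0,[0,0,0],[0,0,0]],[0,[0,0,0],[0,0,0]]]'

```text
time_s: 3.72
eef_pos: [0.499, 0.0505, 0.2182]
eef_rot: [-0.466, 0.466, 0.532, -0.532]
wrist_force: [-1.4, 0.6, 5.1]
opening: 0.151
```

```bash
python3 d.py .499 .0507 .063 7.6
```

```text
t 3.7167 pos [0.499  0.0505 0.2182] F [-1.4  0.6  5.1] open 0.151
turn [ 0.0008 -0.0004 -0.    ] shift old frame [ 0.0002  0.0002 -0.0001] new frame [ 0.0002  0.0002 -0.0001]  q [-0.14  0.28  1.92  0.    0.94 -1.84]
axes world->tool new frame
 [[-0.132  0.    -0.991]
 [ 0.991  0.    -0.132]
 [ 0.    -1.     0.   ]]
```

Emit:
move_arm --moves '[[0,[0,-0.005,0],[0,0,0]],[0,[0,-0.005,0],[0,0,0]],[0,[0,0,-0.01],[0,0,0]],[0,[0,0,-0.02],[0,0,0]],[0,[0,0,-0.02],[0,0,0]],[0,[0,0,-0.01],[0,0,0]],[0,[0,0,0],[0,0,0]],[0,[0,0,0],[0,0,0]]]'

```text
time_s: 4.38
eef_pos: [0.5579, 0.0583, 0.2274]
eef_rot: [0.466, -0.466, -0.532, 0.532]
wrist_force: [-0.8, -0.2, -2.2]
opening: 0.153
```

```bash
python3 d.py .6417 .0186 .063 9.3
python3 - <<'E'
from h import *
a=camera("top")["pixels"];b=camera("scene")["pixels"]
im=np.hstack([cv2.resize(a[80:240,220:390],None,fx=2.3,fy=2.3),cv2.resize(b[120:280,290:460],None,fx=2.3,fy=2.3)]);save("mid",im)
E
```

```text
t 4.3833 pos [0.5579 0.0583 0.2274] F [-0.8 -0.2 -2.2] open 0.153
turn [-0.0011 -0.0299  0.0001] shift old frame [-0.0505  0.0093 -0.0778] new frame [-0.0528  0.0094 -0.0763]  q [-0.11  0.37  1.76 -0.    1.01 -1.81]
axes world->tool new frame
 [[-0.162  0.    -0.987]
 [ 0.987  0.    -0.162]
 [ 0.    -1.     0.   ]]
```

View pics/mid.png

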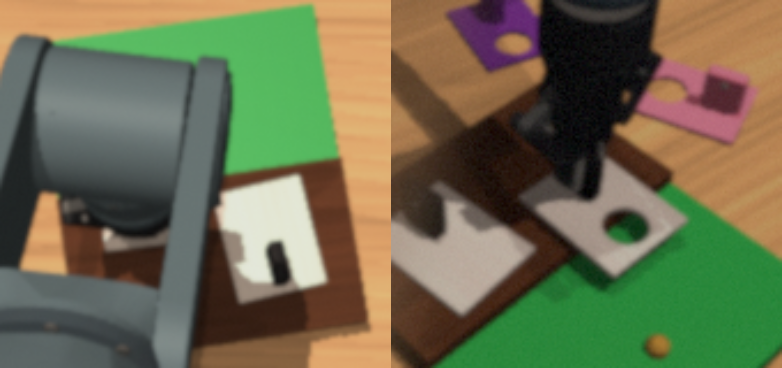

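The plate is held level about 1 cm over the deck (plate in right pane around (605,215), hole at (627,227), pin at (657,345)), and the cover plate is untouched. I continue forward past the cover's corner, then sideways to the pin.

Emit:
move_arm --moves '[[0,[0,0,-0.02],[0,-0.015,0]],[0,[0,0,-0.02],[0,-0.015,0]],[0,[0,0,-0.015],[0,0,0]],[0,[-0.015,0,-0.008],[0,0,0]],[0,[-0.02,0,-0.008],[0,0,0]],[0,[-0.017,0,-0.005],[0,0,0]],[0,[0,0,0],[0,0,0]],[0,[0,0,0],[0,0,0]]]'

```text
time_s: 5.15
eef_pos: [0.6414, 0.0167, 0.2275]
eef_rot: [0.459, -0.458, -0.538, 0.538]
wrist_force: [0.9, 0.6, -1.7]
opening: 0.152
```

```bash
python3 d.py .6417 .0186 .063 9.3
python3 - <<'E'
from h import *
b=camera("scene");p=b["pixels"]
im=cv2.resize(p[160:340,320:500],None,fx=3.2,fy=3.2,interpolation=2);save("over",im)
R=np.zeros((400,640),bool)
h=cv2.cvtColor(p,cv2.COLOR_RGB2HSV);P=cloud(b)
m=(h[...,1]<70)&(h[...,2]>90)&(abs(P[...,0]-.67)<.08)&(abs(P[...,1]-.02)<.09)&(P[...,2]>.03)&(P[...,2]<.06)
q=P[m];c=q.mean(0);n=np.linalg.svd(q-c,full_matrices=0)[2][2];print(m.sum(),c.round(4),"normal",(n*np.sign(n[2])).round(3))
E
```

```text
t 5.15 pos [0.6414 0.0167 0.2275] F [ 0.9  0.6 -1.7] open 0.152
turn [-0.0008 -0.0025  0.0002] shift old frame [ 0.0018  0.0095 -0.0006] new frame [ 0.0018  0.0095 -0.0006]  q [-0.16  0.52  1.54 -0.    1.08 -1.89]
axes world->tool new frame
 [[-0.162  0.    -0.987]
 [ 0.987  0.    -0.162]
 [ 0.    -1.     0.   ]]
1872 [0.677  0.0164 0.0435] normal [-0.025 -0.021  0.999]
```

View pics/over.png

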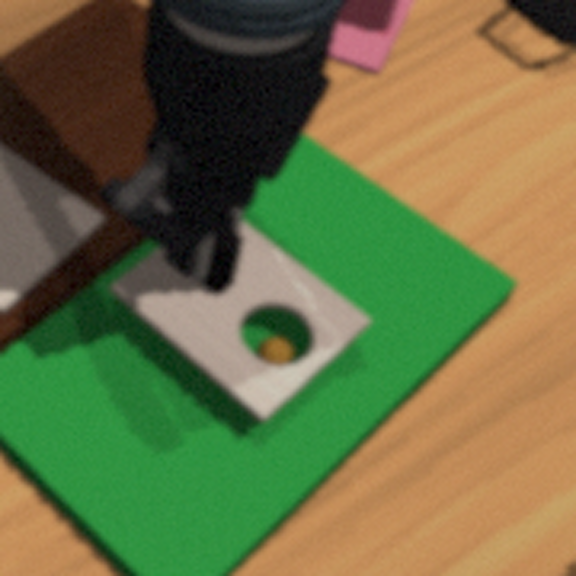

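The pin (277,350) shows inside the hole (277,335). I check the offset with rays.

```bash
python3 - <<'E'
from h import *
b=camera("scene");s=cv2.imread("pics/scene0.png")[...,::-1]
h=cv2.cvtColor(s,cv2.COLOR_RGB2HSV);m=np.zeros((400,640),bool);m[260:285,395:420]=1
m&=(h[...,0]<35)&(h[...,1]>80);v,u=np.nonzero(m);print("pin scene0",len(u),u.mean(),v.mean(),ray(b,u.mean(),v.mean(),.025))
h=cv2.cvtColor(b["pixels"],cv2.COLOR_RGB2HSV);m=np.zeros((400,640),np.uint8);m[252:280,390:422]=1
m&=(h[...,1]>75).astype(np.uint8)
n,l,st,ce=cv2.connectedComponentsWithStats(m);i=1+np.argmax(st[1:,4]);ct=max(cv2.findContours((l==i).astype(np.uint8),0,1)[0],key=len)
e=cv2.fitEllipse(ct);print(st[i],e,"hole",ray(b,*e[0],.0445))
E
```

```text
pin scene0 76 405.61842105263156 270.0 [0.69243886 0.02723943 0.025     ]
[396 256  21  18 282] ((406.0032958984375, 264.2331848144531), (16.250106811523438, 20.27307891845703), 108.2612533569336) hole [0.69259521 0.02424105 0.0445    ]
```

Emit:
move_arm --moves '[[0,[0.002,0,0],[0,0,0]],[0,[0,0.006,0],[0,0,0]],[0,[0,0.006,0],[0,0,0]],[0,[0,0.005,0],[0,0,0]],[0,[0,0.004,0],[0,0,0]],[0,[0,0,0],[0,0,0]],[0,[0,0,0],[0,0,0]]]'

```text
time_s: 5.83
eef_pos: [0.6412, 0.0205, 0.2062]
eef_rot: [0.458, -0.458, -0.539, 0.539]
wrist_force: [-0.1, 0.4, -2.7]
opening: 0.148
```

```bash
python3 d.py .6417 .0205 .050 9.3
```

```text
t 5.8333 pos [0.6412 0.0205 0.2062] F [-0.1  0.4 -2.7] open 0.148
turn [-0.0006  0.      0.0002] shift old frame [-0.0001  0.0012 -0.0005] new frame [-0.0001  0.0012 -0.0005]  q [-0.15  0.55  1.55 -0.    1.04 -1.89]
axes world->tool new frame
 [[-0.162  0.    -0.987]
 [ 0.987  0.    -0.162]
 [ 0.    -1.     0.   ]]
```

Just above the floor with no contact; release and wait.

Emit:
move_arm --moves '[[0.4,[0,0,0],[0,0,0]],[0.6,[0,0,0],[0,0,0]],[1,[0,0,0],[0,0,0]],[1,[0,0,0],[0,0,0]],[1,[0,0,0],[0,0,0]],[1,[0,0,0],[0,0,0]],[1,[0,0,0],[0,0,0]],[1,[0,0,0],[0,0,0]]]'

```text
time_s: 6.5
eef_pos: [0.6413, 0.0204, 0.2067]
eef_rot: [-0.458, 0.458, 0.539, -0.539]
wrist_force: [0.0, -0.7, 0.6]
opening: 1.001
```

Emit:
move_arm --moves '[[1,[0,-0.01,0],[0,0,0]],[1,[0,-0.02,0],[0,0,0]],[1,[0,-0.03,0],[0,0,0]],[1,[0,-0.04,0],[0,0,0]],[1,[0,-0.04,0],[0,0,0]],[1,[0,0,0.04],[0,0,0]],[1,[0,0,0.04],[0,0,0]],[1,[0,0,0.04],[0,0,0]]]'

```text
time_s: 7.17
eef_pos: [0.5219, 0.0009, 0.3484]
eef_rot: [-0.457, 0.459, 0.539, -0.539]
wrist_force: [-0.5, -0.1, 1.5]
opening: 1.004
```

Emit:
move_arm --moves '[[1,[0.04,0,0],[0,0,0]],[1,[0.04,0,0],[0,0,0]],[1,[0.04,0,0],[0,0,0]],[1,[0.04,0,0],[0,0,0]],[1,[0.04,0,0],[0,0,0]],[1,[0.04,0,0],[0,0,0]],[1,[0,0,0],[0,0,0]],[1,[0,0,0],[0,0,0]]]'

```text
time_s: 7.83
eef_pos: [0.4833, 0.2399, 0.3475]
eef_rot: [-0.456, 0.457, 0.54, -0.54]
wrist_force: [-0.5, -0.2, -0.6]
opening: 0.999
```

```bash
python3 - <<'E'
from m import *
a=camera("top");p=a["pixels"];b=camera("scene");s=b["pixels"]
save("end",np.hstack([cv2.resize(p[75:245,220:390],None,fx=2.3,fy=2.3),cv2.resize(s[150:320,300:470],None,fx=2.3,fy=2.3)]))
h=cv2.cvtColor(p,cv2.COLOR_RGB2HSV);R=np.zeros((400,640),bool);R[75:245,230:385]=1
w=R&(h[...,1]<60)&(h[...,2]>110); print("at .022",rect(a,w,.022));print("at .035",rect(a,w,.035))
h=cv2.cvtColor(s,cv2.COLOR_RGB2HSV);P=cloud(b)
m=(h[...,1]<70)&(h[...,2]>90)&(abs(P[...,0]-.67)<.08)&(abs(P[...,1]-.02)<.07)&(P[...,2]>.015)&(P[...,2]<.034)
q=P[m];c=q.mean(0);n=np.linalg.svd(q-c,full_matrices=0)[2][2];print(m.sum(),c.round(4),"normal",(n*np.sign(n[2])).round(3))
E
```

```text
at .022 [(array([667.1,  23.5]), array([101.9,  80.5]), np.float32(9.4), array([301., 126.])), (array([545.3, -52.3]), array([104.1,  83.2]), np.float32(14.4), array([337., 183.]))]
at .035 [(array([663.6,  23.2]), array([100.5,  79.4]), np.float32(9.4), array([301., 126.])), (array([543.4, -51.5]), array([102.7,  82.1]), np.float32(14.4), array([337., 183.]))]
1969 [0.6741 0.0217 0.0217] normal [0.006 0.    1.   ]
```

View pics/end.png

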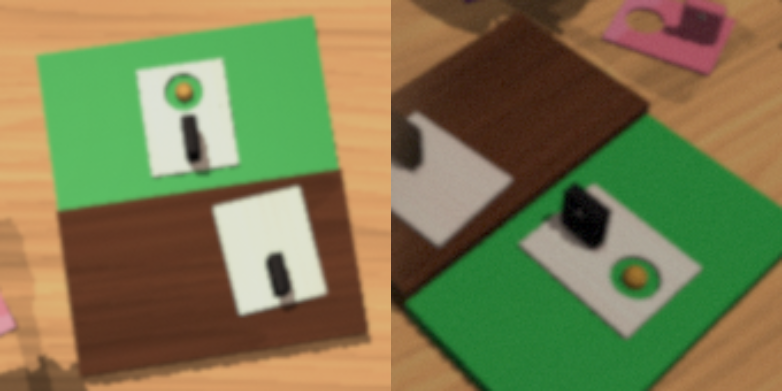

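The plate lies flat on the bay with the pin centred in its hole (183,91), square to the board. The cover plate has not moved and the arm is clear, so I hand in.

```bash
python3 -c "
from bench import *
print(hand_in())"
```

```text
the job is handed in; nothing more can be done
None
```

I gripped the drip plate by its black handle and lifted it about 1 cm. I slid it off the deck and past the plain plate's corner, then lowered it over the pin and let go just above the bay floor. I handed the job in at about 8 s of the 32 s allowed; `hand_in()` gives no verdict.

What the last checks showed:
- **Flatness:** the plate's top is at about 22 mm, as it should be on the bay floor, and it is level within about 0.4°.
- **Squareness:** the plate's angle is 9.4° against the board's 9.3°.
- **Pin:** it stands in the hole, with centres about 1–2 mm apart.
- **Plain plate:** it shows no measurable movement (under 0.5 mm).
- **Arm:** it is well clear and touching nothing, and no force reading came near a limit.

One reading disagreed: before lowering, the scene camera put the hole about 3 mm off the pin sideways, where the arm's own position implied 2 mm. I shifted it 2 mm to correct this, and no check failed.

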